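# Hang the painted rings on the drying trolley and crank it to the mark

### The job

Before the trolley is cranked, lift the yellow chock off the dryer bed into the grey tray, and lift each freshly painted blue ring off its rack hook and hang it, seated in the dip, on a trolley hook of its own (any hook). Then turn the black handwheel clockwise until the trolley's red pointer stands level with the green marker on the scale, and leave it there; do not shove the trolley itself. No ring may come down on the bench or the bed, and leave the other things lying about where they are.

Things in the scene. Friction and masses are not known exactly. Their poses are not given: they have to be found in the camera images.
- ring1: blue painted ring, 140 g, outer diameter 96 mm, bore 48, 22 thick along its axis; may be absent. Origin at its centre, x = its axis, turned any way about it. Hangs upright on a rack hook, centre 140 mm above the bench, top edge 188. Grip the top edge from above across the 22 mm, fingertips at most 14 mm below the top edge (hook wire is 17 mm below).
- ring2: blue painted ring, 140 g, outer diameter 96 mm, bore 48, 22 thick along its axis; may be absent. Origin at its centre, x = its axis, turned any way about it. Hangs upright on a rack hook, centre 140 mm above the bench, top edge 188. Grip the top edge from above across the 22 mm, fingertips at most 14 mm below the top edge (hook wire is 17 mm below).
- ring3: blue painted ring, 140 g, outer diameter 96 mm, bore 48, 22 thick along its axis; may be absent. Origin at its centre, x = its axis, turned any way about it. Hangs upright on a rack hook, centre 140 mm above the bench, top edge 188. Grip the top edge from above across the 22 mm, fingertips at most 14 mm below the top edge (hook wire is 17 mm below).
- rack: fixed rack, 3 hooks at y = 125, 0, -125 mm. Origin on the bench below the middle saddle; hooks' free ends point along -x. Each hook: 8 mm wire, level saddle 30 mm long (x -15 to 15, wire top 164 mm high), rising 7 mm either side; red tip at x = -38 mm, cross bar at x = 53 to 67 (top 168). To take a ring off: raise it 15 to 25 mm, then draw it at least 60 mm along -x.
- trolley: blue trolley on the dryer bed; the wheel drives it along its own -y, up to 130 mm. Origin at bench height below its middle saddle; 3 hooks just like the rack's (y = 125, 0, -125 mm, free ends towards -x). Front arm 90 mm wide, to x = -175 mm, top at 48. To hang a ring: bring it in along +x from 80 mm before the slot, centre 15 to 25 mm above it, then lower.
- slot_a (a point): where the centre of a ring hung on this trolley hook rests: 24 mm straight below the top of the saddle wire, 140 mm above the bench; axes parallel to trolley. It moves with the trolley. Hook at trolley y = +125 mm.
- slot_b (a point): where the centre of a ring hung on this trolley hook rests: 24 mm straight below the top of the saddle wire, 140 mm above the bench; axes parallel to trolley. It moves with the trolley. Middle hook.
- slot_c (a point): where the centre of a ring hung on this trolley hook rests: 24 mm straight below the top of the saddle wire, 140 mm above the bench; axes parallel to trolley. It moves with the trolley. Hook at trolley y = -125 mm.
- pointer (a point): tip of the red pointer on the front of the trolley's arm, 40 mm above the bench; moves with the trolley.
- marker: fixed green marker block (24 x 6 x 14 mm) on the white scale at the front of the dryer bed; origin mid-underside, 30 mm above the bench. y axis along the track: the pointer is at the mark when it has the same y in this frame; it starts 60 to 100 mm on the +y side.
- wheel (a joint): turn of the black handwheel in rad, 0 at the start, growing clockwise seen from above, limit 10.8. Each rad moves the trolley 12 mm along its -y. Stays where it is left; takes about 0.3 N m.
- wheel_mid (a point): centre of the round black handwheel at mid-height of its rim (74 mm above the bench). Vertical axis, diameter 66 mm, rim 20 mm high (64 to 84 mm), flat gearbox below with its top at 50 mm. Can be gripped from above across its diameter.
- chock: yellow block with black bands, 45 (x) x 40 (y) x 45 mm high, 120 g; origin mid-underside. Stands on the dryer bed (top 30 mm above the bench) beside the trolley's front arm, in the way of its travel. Grip it across y so that the gripper's long body stays clear of the trolley's hooks behind.
- tray: fixed grey open tray, outside 160 (x) x 130 (y) x 30 mm high, walls and floor 4 mm; origin at the middle of its underside. The rack's hooks stand behind it: keep the gripper's long side along y here.
- jar: bystander: the jar (60 mm wide, 90 high) behind. Leave it alone; origin at the middle of its underside.
- tape: bystander: the clear tape roll (56 mm wide, 24 high) between rack and dryer. Leave it alone; origin at the middle of its underside.
- screwdriver: bystander: the red screwdriver (200 mm) on the dryer bed by the lamp panel. Leave it alone; origin at the middle of its underside.
- brush: bystander: the brush (200 mm) on the foot of the rack. Leave it alone; origin at the middle of its underside.
- can: bystander: the tin (64 mm wide, 80 high) left of the tray. Leave it alone; origin at the middle of its underside.
- bar: bystander: the blue bar (90 x 24 x 22 mm) on the dryer bed. Leave it alone; origin at the middle of its underside.

How it is judged:
By the outcome, as a careful person would: the job done as asked, in the order asked, and still so for the second after the job is handed in, with the robot touching nothing.
Of ring1, ring2, ring3 only 2 to 3 are there at a start; the rules pass over those that are not, and their reading is None.
At some moment in a run one of chock may be knocked a few centimetres aside while the robot is not near it.
It also fails if it takes over 210 s, if anything falls off the work surface, if the arm or the gripper's body presses on something with over 40 N, if the wrist force passes 120 N, or if a joint passes its speed limit or range.

### The arm

A 7-joint arm with a two-finger parallel gripper is mounted at the origin on the work surface. World frame = base frame: x ahead of the robot, y to its left, z up, the work surface at z = 0. Lengths are in m, angles in rad, forces in N, time in s.
With the tool pointing down it reaches from about 0.425 to 0.925 m from the base axis. Payload 6.8 kg.
Tool frame: the origin (TCP) lies where the fingers leave the gripper's body, on its centre line; the fingertips stand 73 mm ahead of it and the grasp point (between the pads) lies 54 mm ahead of it; z points along the fingers, y is the line along which they close (so a half turn about z gives the same grasp; the last joint's range is limited). The gripper opens to 85 mm and grips with 20 to 120 N. Pads are 22 mm wide; open, the fingers measure 114 mm over their backs; the gripper's body (76 mm by 85 mm) begins 54 mm behind the grasp point. The pads swing forward as they close: fully open they stand 13 mm farther back than shut.
Start: joints at [1.111, 0.477, 0.022, 1.555, -0.011, 1.109, -0.083], TCP at [0.233, -0.634, 0.304] pointing down, gripper open.
Joint ranges: [-2.96, 2.96], [-0.34, 2.1], [-1.41, 1.46], [0.24, 2.44], [-1.37, 4.51], [0.17, 1.92], [-2.96, 2.96]. Speed limits (rad/s): [2.39, 2.39, 3.14, 3.14, 3.14, 3.14, 3.14].

### API

Orientations are given as a rotation vector (axis times angle).
In Python, from bench import r gives the robot as it stands.
- The arm moves only by the shell command python3 drive.py 'ROWS' [OPENING] [FORCE]. ROWS is rows parted by semicolons, their numbers by spaces, 1 to 5 of them, each of 6 numbers: dx, dy, dz in m, then a rotation vector rx, ry, rz in rad; each row is the pose to reach, as a shift and turn from the pose commanded when the command began, along the tool's axes at that moment; what a row does not reach only later rows make up. A row lasts 1/10 s, in which the tool goes at most 0.05 m and 0.15 rad, less where a joint would pass 70% of its speed; a pose out of reach is approached as far as the arm can. OPENING is the finger opening in m, set as the command begins (- or left out keeps the last). The fingers move at their own pace and stop on an object; FORCE is the grip in N (left out, the last holds). Time passes only in rows, so rows that do not move let the fingers close. It prints the time, the measured TCP pose, the force, the opening and the grip force at its end.
- r.get_obs(): the state, without advancing time (a new reading comes with each control period).
- r.grab_frame(name): name is "scene" or "side" or "wrist"; returns (picture, depth): 384x512x3 uint8, blue, green, red; 384x512 float32, m along the optical axis (not along the pixel's ray), 0 where there is no reading.
- r.camera_info(name): a dict with "camera_matrix" (3x3 intrinsics, pixels), "R" (3x3) and "t" (3): a world point X has camera coordinates R X + t. Camera axes: x right, y down, z forward; pixel columns grow to the right and rows downward; lengths in m; the calibration is good to about 2 mm. The wrist camera is an equidistant fisheye: a pixel r from the principal point sees the ray r / f radians off the axis. A picture is of the moment at which its call begins: read the wrist's pose just before it. camera_info takes no time and is no camera call; for the wrist camera it gives the pose at the moment of the call.
- r.hand_in(): hands the job in; it is judged then, once.
The state is a dict: "clock": time; "joints": joint angles; "qvel": joint speeds; "tau": joint torques, N m; "tcp_pos": TCP position; "orientation": TCP orientation; "contact_force": force on the tool from outside, world axes, zero at the start; "moment": the same for the moment, N m; "grip_width": finger opening in m; "gripper_force": force on a finger pad.
Only numpy, scipy, OpenCV 4.12 (cv2) and the standard library are available. Lean on these libraries where they do the work, as an engineer would, in place of code of your own. Each camera call takes 0.05 s, during which the arm holds its last target. There are 200 camera calls.

## Working session

There is one attempt and no reset: what is moved stays moved. The work goes in short steps, Python scripts to look and compute and a shell command to move; the robot and the scene stay as the last step left them, time stands still between calls to the robot, and variables do not carry over. Pictures are saved under pics/ and viewed, at most 14 in all, crops included, and the job is handed in when it is done.

```bash
ls; mkdir -p pics; python3 - <<'E'
from bench import r
import cv2,numpy as np
o=r.get_obs();print(o['clock'],o['tcp_pos'],o['orientation'],o['grip_width'])
for n in("scene","side"):
    p,d=r.grab_frame(n);cv2.imwrite(f"pics/{n}0.png",p);np.savez(f"pics/{n}0.npz",p=p,d=d)
    c=r.camera_info(n);print(n,{k:np.round(v,3).tolist() if not isinstance(v,str) else v for k,v in c.items()})
    print((d>0).mean())
print(r.camera_info("wrist"))
E
```

```text
bench.py
drive.py
pics
0.0 [ 0.23244297 -0.63323445  0.3029535 ] [-3.09141795e+00 -5.49480003e-01  7.14971713e-04] 0.08538875264569053
scene {'camera_matrix': [[447.098, 0.0, 253.826], [0.0, 447.098, 180.919], [0.0, 0.0, 1.0]], 'R': [[-0.533, 0.846, 0.007], [0.737, 0.468, -0.488], [-0.416, -0.255, -0.873]], 't': [0.299, -0.366, 1.584]}
0.9961751302083334
side {'camera_matrix': [[495.317, 0.0, 255.049], [0.0, 495.317, 180.73], [0.0, 0.0, 1.0]], 'R': [[-0.953, -0.303, 0.013], [-0.248, 0.752, -0.61], [0.175, -0.585, -0.792]], 't': [0.544, 0.194, 1.231]}
0.9963785807291666
{'camera_matrix': array([[297.31863964,   0.        , 253.0505408 ],
       [  0.        , 297.31863964, 191.59764589],
       [  0.        ,   0.        ,   1.        ]]), 'R': array([[ 3.45156426e-01, -9.38544974e-01, -6.10260711e-04],
       [-9.02316739e-01, -3.32012013e-01,  2.74940949e-01],
       [-2.58247060e-01, -9.43469868e-02, -9.61460921e-01]]), 't': array([-0.67444932, -0.03472923,  0.37896646])}
```

View pics/scene0.png

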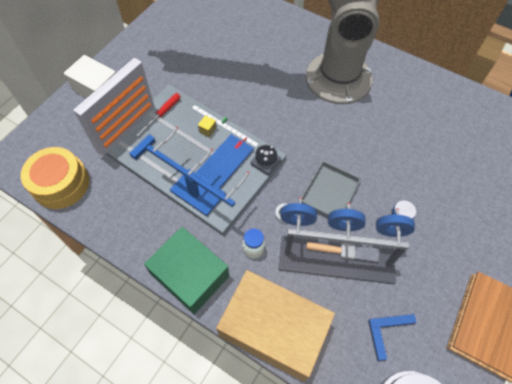

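View pics/side0.png

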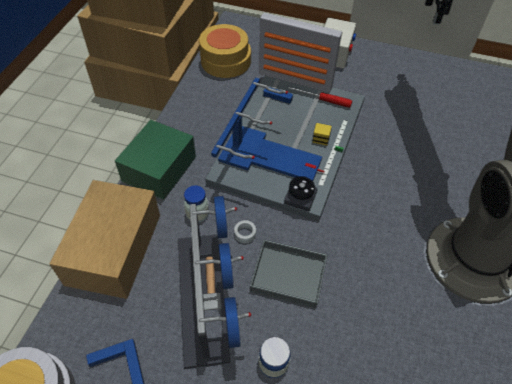

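All three rings are present, on the rack (scene: ~(298,214), (347,219), (395,225); side: (221,216), (226,266), (232,320)). The chock is at scene (207,125), side (321,132), the wheel at (266,156)/(302,188), the green marker at (225,121)/(339,149), and the tray at (331,190)/(289,273).

```bash
cat > h.py <<'E'
import cv2,numpy as np
from bench import r
def cloud(d,c):
    K,R,t=c['camera_matrix'],np.array(c['R']),np.array(c['t'])
    v,u=np.mgrid[:d.shape[0],:d.shape[1]]
    X=np.stack([(u-K[0,2])/K[0,0]*d,(v-K[1,2])/K[1,1]*d,d],-1)
    return (X-t)@R
def ray(c,u,v):
    K,R,t=c['camera_matrix'],np.array(c['R']),np.array(c['t'])
    w=np.array([(u-K[0,2])/K[0,0],(v-K[1,2])/K[1,1],1.])@R
    return -R.T@t,w/np.linalg.norm(w)
def plane(c,u,v,z):
    o,w=ray(c,u,v);return o+w*(z-o[2])/w[2]
def tri(c1,p1,c2,p2):
    o1,a=ray(c1,*p1);o2,b=ray(c2,*p2)
    s=np.linalg.lstsq(np.stack([a,-b],1),o2-o1,rcond=None)[0]
    x,y=o1+s[0]*a,o2+s[1]*b
    return (x+y)/2,np.linalg.norm(x-y)
def masks(p):
    h=cv2.cvtColor(p,cv2.COLOR_BGR2HSV);H,S,V=h[...,0],h[...,1],h[...,2]
    return dict(blue=(H>100)&(H<125)&(S>150)&(V>60),yellow=(H>20)&(H<35)&(S>130)&(V>90),
      red=((H<6)|(H>172))&(S>120)&(V>90),green=(H>50)&(H<85)&(S>120),black=(V<45))
def blobs(m,mn=4):
    n,l,s,c=cv2.connectedComponentsWithStats(m.astype(np.uint8),connectivity=8)
    return [(l==i,s[i,4],c[i]) for i in range(1,n) if s[i,4]>=mn]
E
python3 - <<'E'
from h import *
np.set_printoptions(precision=4,suppress=True)
for n in("scene","side"):
    f=np.load(f"pics/{n}0.npz");X=cloud(f['d'],r.camera_info(n));M=masks(f['p'])
    W=X.reshape(-1,3);W=W[(abs(W[:,0])<.9)&(abs(W[:,1])<.9)];print(n,'z hist bench',np.median(W[abs(W[:,2])<.015,2]))
    for k in M:
        for m,a,c in blobs(M[k],3):
            P=X[m];md=np.median(P,0)
            if np.hypot(*md[:2])>1.0 or np.hypot(*md[:2])<.25 or abs(md[2])>.4:continue
            print(k,a,c.round(1),md,P.min(0).round(3),P.max(0).round(3))
E
```

```text
scene z hist bench 8.660684130116363e-05
blue 218 [142.9 146.7] [ 0.6285 -0.367   0.0517] [ 0.577 -0.383  0.035] [1.088 0.322 1.202]
blue 2553 [209.1 175.8] [ 0.6131 -0.1255  0.0488] [ 0.438 -0.257  0.038] [1.088 0.322 1.202]
blue 25 [229.9 201.6] [0.6802 0.0014 0.1681] [ 0.676 -0.009  0.164] [1.088 0.322 1.202]
blue 123 [298.4 207.6] [0.6081 0.1618 0.1852] [0.59  0.133 0.17 ] [0.626 0.189 0.192]
blue 122 [348.8 213.4] [0.5545 0.275  0.185 ] [0.536 0.249 0.176] [0.569 0.306 0.191]
blue 130 [397.6 218.8] [0.5019 0.3838 0.1849] [0.483 0.322 0.17 ] [1.088 0.418 1.202]
blue 249 [253.4 237.6] [0.7051 0.0889 0.0899] [0.68  0.064 0.084] [0.729 0.112 0.095]
blue 457 [386.7 329.2] [0.7071 0.494  0.0217] [0.644 0.322 0.016] [1.088 0.547 1.202]
yellow 141 [206.5 123.4] [ 0.4573 -0.2404  0.0743] [ 0.434 -0.26   0.061] [1.088 0.322 1.202]
yellow 17 [ 50.2 151.3] [ 0.7973 -0.5574  0.0962] [ 0.784 -0.572  0.092] [ 0.808 -0.546  0.098]
yellow 4 [ 59.2 150. ] [ 0.7785 -0.5386  0.0944] [ 0.776 -0.545  0.092] [ 0.782 -0.537  0.095]
yellow 7 [ 60.  153.9] [ 0.7873 -0.5265  0.095 ] [ 0.786 -0.537  0.093]
[... 8187 characters left out ...]
.249 0.015]
black 3 [299. 301.] [0.3851 0.2493 0.0161] [0.385 0.247 0.01 ] [0.386 0.25  0.017]
black 3 [307.3 302.7] [0.3665 0.2463 0.0135] [0.364 0.245 0.013] [0.367 0.247 0.014]
black 4 [310.2 304.5] [0.3588 0.2464 0.009 ] [ 0.357  0.245 -0.003] [0.36  0.248 0.02 ]
black 13 [193.8 307.1] [0.6112 0.3364 0.0114] [0.605 0.329 0.008] [0.614 0.342 0.014]
black 6 [314.2 305.2] [0.3497 0.2472 0.0112] [0.347 0.245 0.007] [0.352 0.248 0.021]
black 25 [222.8 310.6] [0.5442 0.3255 0.0121] [0.538 0.312 0.008] [0.549 0.334 0.029]
black 25 [194.9 319. ] [0.5985 0.3622 0.0119] [0.59  0.347 0.008] [0.606 0.376 0.014]
black 663 [209.8 350.5] [0.5398 0.4297 0.0126] [ 0.351  0.373 -0.004] [0.59  0.738 1.086]
```

```bash
cat > m.py <<'E'
from h import *
np.set_printoptions(precision=4,suppress=True)
F={}
for n in("scene","side"):
    f=np.load(f"pics/{n}0.npz");F[n]=(f['p'],f['d'],r.camera_info(n))
def rect(P):
    (c,s,a)=cv2.minAreaRect((P[:,:2]*1000).astype(np.float32));return np.round(np.r_[c,s,a],1)
A=[]
for n,(p,d,c) in F.items():
    X=cloud(d,c);M=masks(p);ok=d>0;x,y,z=X[...,0],X[...,1],X[...,2];B=M['blue']&ok
    # trolley arm
    m=B&(abs(z-.048)<.005)&(abs(x-.56)<.15)&(y>-.2)&(y<-.06);print(n,'arm',rect(X[m]),np.median(z[m]))
    # trolley cross bar
    m=B&(abs(z-.168)<.006)&(y<.05)&(y>-.4)&(x<.8);print('bar',rect(X[m]),m.sum(),np.polyfit(y[m],x[m],1))
    # rack bar + rings
    t=np.radians(25.4);e=np.array([np.cos(t),np.sin(t)]);g=np.array([-e[1],e[0]])
    for k,q in enumerate([(.607,.165),(.5525,.278),(.499,.391)]):
        m=ok&M['blue']&(z>.10)&(z<.2)&(np.hypot(x-q[0],y-q[1])<.065);P=X[m];T=P[P[:,2]>.182]
        u,v=(T[:,:2]-q)@e,(T[:,:2]-q)@g
        print('ring',k,'n',len(P),len(T),'u',np.percentile(u,[2,50,98]),'vmid',(np.percentile(P[:,:2]@g,1)+np.percentile(P[:,:2]@g,99))/2-np.dot(q,g),'ztop',np.percentile(P[:,2],98),'axis slope',np.polyfit(v,u,1)[0])
    # wheel
    h=cv2.cvtColor(p,cv2.COLOR_BGR2HSV)[...,2]
    m=ok&(z>.066)&(z<.1)&(np.hypot(x-.455,y+.005)<.05);T=m&(abs(z-.084)<.005)
    print('wheel',m.sum(),cv2.minEnclosingCircle((X[m][:,:2]*1000).astype(np.float32)),'top',T.sum(),cv2.minEnclosingCircle((X[T][:,:2]*1000).astype(np.float32)),'zmax',z[m].max(),np.median(z[m]))
    # chock
    m=ok&(abs(z-.075)<.004)&(np.hypot(x-.45,y+.24)<.045);print('chock',m.sum(),rect(X[m]),np.median(z[m]),'px',np.argwhere(m).mean(0))
    # tray rim
    m=ok&(z>.022)&(z<.036)&(x>.32)&(x<.54)&(y>.1)&(y<.28);print('tray',m.sum(),rect(X[m]))
    # marker green, pointer red
    H=cv2.cvtColor(p,cv2.COLOR_BGR2HSV);m=ok&(H[...,0]>45)&(H[...,0]<90)&(H[...,1]>80)&(np.hypot(x-.392,y+.218)<.03);print('marker',m.sum(),X[m].min(0),X[m].max(0),X[m].mean(0))
    m=ok&M['red']&(x<.5)&(y>-.15)&(y<-.1)&(z<.08);print('pointer',m.sum(),X[m][X[m][:,0].argmin()],np.polyfit(x[m],y[m],1))
    # lamp panel top, tin
    m=ok&(z>.1)&(y<-.3)&(y>-.55)&(x<.8)&(x>.3);print('panel',X[m].min(0),X[m].max(0))
E
python3 m.py
```

```text
scene arm [ 569.5 -128.8  131.2  259.    86.3] 0.048009549126318454
bar [ 668.7 -139.1  296.7   15.5   86.4] 409 [0.0607 0.6785]
ring 0 n 127 95 u [-0.0089 -0.0005  0.0062] vmid -0.004890419120276657 ztop 0.19047277785431974 axis slope -0.03334977197603287
ring 1 n 125 95 u [-0.007   0.0003  0.0081] vmid -0.003925726036254679 ztop 0.19023447561268253 axis slope -0.008733963855359591
ring 2 n 129 93 u [-0.008   0.0002  0.0082] vmid -0.0030375585841361796 ztop 0.18996710626237548 axis slope 0.020511692573240974
wheel 365 ((455.35540771484375, -26.4232234954834), 34.53376388549805) top 250 ((454.3782043457031, -25.626550674438477), 33.964813232421875) zmax 0.09151732310502587 0.08150831207204365
chock 143 [ 451.6 -244.2   44.8   41.6    1.9] 0.07475485000617767 px [121.9441 206.2517]
tray 267 [427.4 184.7 163.4 130.1   3. ]
marker 14 [ 0.3826 -0.2207  0.0326] [ 0.3991 -0.2169  0.0467] [ 0.3912 -0.2187  0.04  ]
pointer 13 [ 0.4432 -0.125   0.0472] [ 0.0058 -0.1279]
panel [ 0.4672 -0.5427  0.1   ] [ 0.7977 -0.4354  0.2457]
side arm [ 565.2 -129.4  135.9  263.    86.8] 0.04821628905333626

[... 253 characters left out ...]
1221 ztop 0.18938826002387565 axis slope 0.01067408881663087
ring 2 n 471 233 u [-0.0118 -0.0022  0.0071] vmid 0.00555521021289479 ztop 0.18928664580553056 axis slope 0.01206306874278757
wheel 487 ((453.699462890625, -23.842700958251953), 33.747642517089844) top 347 ((453.669921875, -24.21368408203125), 33.49229049682617) zmax 0.09198606837163541 0.08118166541171914
chock 159 [ 449.9 -244.5   47.3   41.4   11. ] 0.07508291148163673 px [128.8239 322.6101]
tray 575 [442.2 175.5 190.2 156.2   2.5]
marker 36 [ 0.3817 -0.224   0.0291] [ 0.4035 -0.2147  0.0475] [ 0.3926 -0.2186  0.0392]
pointer 37 [ 0.4168 -0.1224  0.0415] [-0.0513 -0.101 ]
panel [ 0.4655 -0.534   0.1001] [ 0.788  -0.4314  0.2444]
```

```bash
cat > plan.py <<'E'
# args: waypoints "x y z psi_deg" ; prints shift of each from the one before, in tool axes there
import sys,numpy as np
from scipy.spatial.transform import Rotation as T
from bench import r
o=r.get_obs();p=np.array(o['tcp_pos']);R=T.from_rotvec(o['orientation'])
ax=R.as_matrix();print('t%.1f'%o['clock'],p.round(4),'psi %.1f'%np.degrees(np.arctan2(ax[1,0],ax[0,0])),'zax',ax[:,2].round(4),'j',np.round(o['joints'],2))
for a in sys.argv[1:]:
    x,y,z,s=map(float,a.split());q=np.array([x,y,z]);S=T.from_euler('z',s,degrees=True)*T.from_euler('x',np.pi)
    d=R.inv().apply(q-p);w=(R.inv()*S).as_rotvec();print(d.round(4),w.round(3),'rows',max(np.linalg.norm(d)/.05,np.linalg.norm(w)/.15).round(1));p,R=q,S
E
python3 plan.py "0.42 -0.34 0.30 0" "0.451 -0.244 0.22 0"
python3 drive.py '0.14 -0.105 0 0 0 0.352; 0.14 -0.105 0 0 0 0.352;0.14 -0.105 0 0 0 0.352;0.14 -0.105 0 0 0 0.352' 0.065; python3 plan.py "0.42 -0.34 0.30 0" "0.451 -0.244 0.22 0"
```

```text
clock: 0.5
tcp_pos: [0.3309, -0.4824, 0.3034]
orientation: [-3.139, -0.005, -0.001]
contact_force: [0.6, 0.4, 0.1]
grip_width: 0.0649
gripper_force: 0.0
t0.5 [ 0.3309 -0.4824  0.3034] psi 0.2 zax [ 6.0e-04  2.5e-03 -1.0e+00] j [ 0.83  0.33  0.04  1.78 -0.02  1.03 -0.69]
[ 0.0896 -0.1421  0.0038] [-0.003 -0.001  0.003] rows 3.4
[ 0.031 -0.096  0.08 ] [0. 0. 0.] rows 2.6
```

```bash
python3 drive.py '0.09 -0.142 0 0 0 0;0.09 -0.142 0 0 0 0;0.09 -0.142 0 0 0 0;0.09 -0.142 0 0 0 0'>/dev/null; python3 drive.py '0.031 -0.096 0.08 0 0 0;0.031 -0.096 0.08 0 0 0;0.031 -0.096 0.08 0 0 0;0.031 -0.096 0.08 0 0 0'|sed -n 2,3p
python3 - <<'E'
from h import *
np.set_printoptions(precision=4,suppress=True)
c=r.camera_info("wrist");p,d=r.grab_frame("wrist");cv2.imwrite("pics/w1.png",p);print('C',-c['R'].T@c['t'])
for n in("scene","side"):
    p,d=r.grab_frame(n);X=cloud(d,r.camera_info(n));m=(d>0)&(abs(X[...,2]-.075)<.006)&(np.hypot(X[...,0]-.45,X[...,1]+.24)<.09)&masks(p)['yellow']
    print(n,m.sum(),X[m].mean(0) if m.any() else 0)
E
```

```text
tcp_pos: [0.4486, -0.2443, 0.2211]
orientation: [-3.138, -0.01, 0.007]
C [ 0.52   -0.2435  0.2913]
scene 123 [ 0.4554 -0.2416  0.0744]
side 153 [ 0.4505 -0.2412  0.0749]
```

View pics/w1.png

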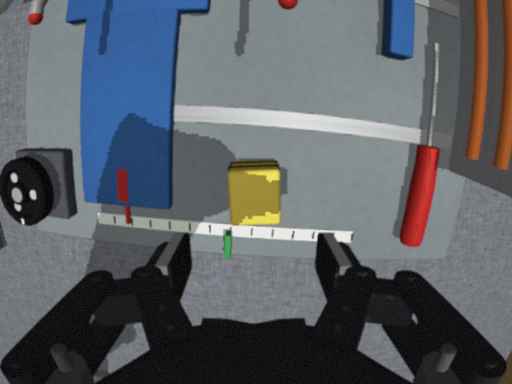

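The wrist view shows the chock top at about (229–280, 167–226), the pointer's red tip at (128,215), the marker at (228,243) and the wheel at (25,190). Now I'll cast fisheye rays for these.

```bash
cat >> h.py <<'E'
def wplane(c,uv,z):
    K,R,t=c['camera_matrix'],c['R'],c['t'];q=(np.atleast_2d(uv)-K[:2,2])/K[0,0]
    th=np.linalg.norm(q,axis=1,keepdims=True);w=np.hstack([q/np.maximum(th,1e-9)*np.sin(th),np.cos(th)])@R
    o=-R.T@t;return o+w*((z-o[2])/w[:,2:])
E
python3 - <<'E'
from h import *
np.set_printoptions(precision=4,suppress=True)
c=r.camera_info("wrist");p=cv2.imread("pics/w1.png");M=masks(p)
H=cv2.cvtColor(p,cv2.COLOR_BGR2HSV)
def pts(m): return np.argwhere(m)[:,::-1].astype(float)
m=max(blobs(M['yellow']),key=lambda b:b[1])[0];P=wplane(c,pts(m),.075);print('chock',cv2.minAreaRect((P[:,:2]*1000).astype(np.float32)))
g=pts((H[...,0]>45)&(H[...,0]<90)&(H[...,1]>80));P=wplane(c,g,.044)
print('marker',cv2.minAreaRect((P[:,:2]*1000).astype(np.float32)))
for m,a,ct in blobs(M['red']):
    q=pts(m)
    if 90<ct[0]<150 and 150<ct[1]<240: P=wplane(c,q,.04);print('ptr',a,P.mean(0),P[P[:,0].argmin()],P[:,1].min(),P[:,1].max())
E
python3 plan.py "0.451 -0.244 0.22 0"
```

```text
chock ((453.17449951171875, -250.2823486328125), (45.81912612915039, 39.07963562011719), 1.6525288820266724)
marker ((278.56451416015625, -249.27716064453125), (983.7178955078125, 409.9029235839844), 89.4845199584961)
ptr 294 [ 0.4539 -0.1257  0.04  ] [ 0.438  -0.1268  0.04  ] -0.1314265090365732 -0.11997697692234674
ptr 63 [ 0.4246 -0.1271  0.04  ] [ 0.4153 -0.1268  0.04  ] -0.1292656123522775 -0.1250929482061532
t1.4 [ 0.4488 -0.2499  0.2242] psi -0.1 zax [ 2.e-04 -7.e-04 -1.e+00] j [ 0.46  0.31 -0.09  2.01  0.04  0.82 -1.22]
[ 0.0022 -0.0059  0.0042] [ 0.001 -0.    -0.001] rows 0.2
```

```bash
python3 drive.py '0 0 0 0 0 0;0 0 0 0 0 0;0 0 0 0 0 0' |sed -n 1,4p; python3 plan.py "0.452 -0.244 0.15 1.6" "0.452 -0.244 0.107 1.6"
```

```text
clock: 1.75
tcp_pos: [0.4488, -0.2498, 0.2244]
orientation: [3.141, -0.003, 0.001]
contact_force: [0.1, -0.6, 0.3]
t1.8 [ 0.4488 -0.2498  0.2244] psi -0.1 zax [ 8.e-04 -6.e-04 -1.e+00] j [ 0.46  0.31 -0.09  2.01  0.04  0.82 -1.22]
[ 0.0031 -0.0058  0.0744] [ 0.001 -0.001 -0.03 ] rows 1.5
[ 0.    -0.     0.043] [0. 0. 0.] rows 0.9
```

```bash
python3 drive.py '0.003 -0.006 0.074 0 0 -0.03;0.003 -0.006 0.074 0 0 -0.03;0.003 -0.006 0.112 0 0 -0.03;0.003 -0.006 0.112 0 0 -0.03;0.003 -0.006 0.112 0 0 -0.03' | sed -n 2,4p; python3 drive.py '0 0 0 0 0 0;0 0 0 0 0 0;0 0 0 0 0 0;0 0 0 0 0 0;0 0 0 0 0 0' 0.02 30; python3 drive.py '0 0 -0.05 0 0 0;0 0 -0.1 0 0 0;0 0 -0.1 0 0 0;0 0 -0.1 0 0 0;0 0 -0.1 0 0 0'; python3 plan.py "0.43 -0.02 0.22 2" "0.424 0.185 0.22 3" "0.424 0.185 0.1 3"
```

```text
tcp_pos: [0.4518, -0.2431, 0.1122]
orientation: [-3.141, -0.046, 0.002]
contact_force: [-0.2, 0.2, 0.7]
clock: 2.75
tcp_pos: [0.4531, -0.2436, 0.1139]
orientation: [3.14, 0.046, 0.005]
contact_force: [0.3, 0.2, 8.2]
grip_width: 0.0396
gripper_force: 31.2
clock: 3.25
tcp_pos: [0.4512, -0.2426, 0.2115]
orientation: [-3.141, -0.047, 0.002]
contact_force: [0.3, 0.5, -1.7]
grip_width: 0.0394
gripper_force: 31.3
t3.2 [ 0.4512 -0.2426  0.2115] psi 1.7 zax [-1.1e-03  4.0e-04 -1.0e+00] j [ 0.46  0.33 -0.1   2.02  0.05  0.79 -1.21]
[-0.0145 -0.2232 -0.0084] [-0.     0.001 -0.005] rows 4.5
[ 0.0012 -0.2051 -0.    ] [ 0.     0.    -0.017] rows 4.1
[ 0.   -0.    0.12] [0. 0. 0.] rows 2.4
```

```bash
W='-0.015 -0.223 -0.01 0 0 0'; python3 drive.py '-0.015 -0.223 -0.01 0 0 0;-0.015 -0.223 -0.01 0 0 0;-0.015 -0.223 -0.01 0 0 0;-0.015 -0.223 -0.01 0 0 0;-0.015 -0.223 -0.01 0 0 0'|sed -n 2p;  python3 drive.py '0 -0.205 0 0 0 -0.02;0 -0.205 0 0 0 -0.02;0 -0.205 0 0 0 -0.02;0 -0.205 0 0 0 -0.02;0 -0.205 0 0 0 -0.02' |sed -n 2p; python3 drive.py '0 0 0 0 0 0;0 0 0 0 0 0;0 0 0 0 0 0'; python3 plan.py "0.424 0.185 0.091 3"
```

```text
tcp_pos: [0.4286, -0.0163, 0.2208]
tcp_pos: [0.4227, 0.1911, 0.2212]
clock: 4.55
tcp_pos: [0.4241, 0.1825, 0.2212]
orientation: [3.139, 0.074, -0.002]
contact_force: [0.3, 0.6, -1.6]
grip_width: 0.0393
gripper_force: 31.3
t4.5 [0.4241 0.1825 0.2212] psi 2.7 zax [-0.0014 -0.0014 -1.    ] j [-0.23  0.26 -0.36  2.11  0.13  0.79 -2.19]
[ 0.0002 -0.0027  0.1302] [ 0.001  0.001 -0.005] rows 2.6
```

```bash
python3 drive.py '0 -0.003 0.05 0 0 0;0 -0.003 0.1 0 0 0;0 -0.003 0.12 0 0 0;0 -0.003 0.129 0 0 0;0 -0.003 0.129 0 0 0'; python3 drive.py '0 0 0 0 0 0;0 0 0 0 0 0;0 0 0 0 0 0;0 0 0 0 0 0' 0.065 |sed -n 2,5p; python3 drive.py '0 0 -0.05 0 0 0;0 0 -0.1 0 0 0;0 0 -0.15 0 0 0;0 0 -0.2 0 0 0;0 0 -0.2 0 0 0'|sed -n 2p; python3 drive.py '0 0 0 0 0 0;0 0 0 0 0 0'|tail -1
python3 plan.py "0.49 0.25 0.33 60" "0.551 0.2785 0.33 115.4" 
python3 - <<'E'
from h import *
np.set_printoptions(precision=4,suppress=True)
for n in("scene","side"):
    p,d=r.grab_frame(n);np.savez(f"pics/{n}1.npz",p=p,d=d);X=cloud(d,r.camera_info(n));m=(d>0)&(abs(X[...,1]-.19)<.1)&(abs(X[...,0]-.42)<.1)&masks(p)['yellow']
    print(n,m.sum(),np.median(X[m],0) if m.any() else 0)
E
```

```text
clock: 5.05
tcp_pos: [0.4239, 0.1863, 0.0922]
orientation: [3.139, 0.076, -0.003]
contact_force: [0.0, 0.2, -0.5]
grip_width: 0.0399
gripper_force: 31.2
tcp_pos: [0.4246, 0.1877, 0.0938]
orientation: [-3.14, -0.078, -0.003]
contact_force: [-0.2, 0.4, -0.7]
grip_width: 0.0648
tcp_pos: [0.4267, 0.1893, 0.2999]
gripper_force: 0.0
t6.2 [0.4234 0.187  0.2921] psi 2.9 zax [-1.3e-03 -9.0e-04 -1.0e+00] j [-0.19  0.17 -0.4   2.03  0.08  0.96 -2.15]
[ 0.0696 -0.0595 -0.038 ] [ 0.     0.002 -0.997] rows 6.6
[0.0552 0.0386 0.    ] [-0.     0.    -0.967] rows 6.4
scene 159 [0.4262 0.1883 0.0482]
side 286 [0.4205 0.1901 0.0485]
```

```bash
python3 drive.py '0.05 0 -0.04 0 0 -0.15;0.08 0.01 -0.04 0 0 -0.3;0.12 0.01 -0.04 0 0 -0.45;0.15 0.01 -0.04 0 0 -0.6;0.15 0.01 -0.04 0 0 -0.75' 0.05|sed -n 2p; python3 drive.py '0 0 0 0 0 -0.15;0 0 0 0 0 -0.3;0 0 0 0 0 -0.45;0 0 0 0 0 -0.6;0 0 0 0 0 -0.75'|sed -n 2p; python3 drive.py '0 0 0 0 0 -0.15;0 0 0 0 0 -0.3;0 0 0 0 0 -0.45;0 0 0 0 0 -0.46;0 0 0 0 0 -0.46'|sed -n 2p;python3 drive.py '0 0 0 0 0 0;0 0 0 0 0 0'|tail -1;python3 plan.py "0.6055 0.1665 0.3 115.4" "0.6055 0.1665 0.249 115.4"
```

```text
tcp_pos: [0.5775, 0.1839, 0.3305]
tcp_pos: [0.5739, 0.1848, 0.3311]
tcp_pos: [0.5741, 0.1848, 0.3317]
gripper_force: 0.0
t8.0 [0.5743 0.185  0.3327] psi 115.1 zax [-3.e-04 -2.e-04 -1.e+00] j [ 0.09  0.41 -0.67  1.67  0.28  1.16 -0.21]
[-0.03    0.0205  0.0327] [-0.     0.    -0.006] rows 1.0
[ 0.    -0.     0.051] [0. 0. 0.] rows 1.0
```

```bash
python3 drive.py '-0.03 0.02 0.033 0 0 -0.006;-0.03 0.02 0.033 0 0 -0.006;-0.03 0.02 0.033 0 0 -0.006;-0.03 0.02 0.033 0 0 -0.006'|sed -n 2p;python3 plan.py "0.6055 0.1665 0.249 115.4"
python3 - <<'E'
from h import *
c=r.camera_info("wrist");p,d=r.grab_frame("wrist");cv2.imwrite("pics/w2.png",p)
P=cv2.Mat
m=masks(p)['blue'];np.set_printoptions(precision=4,suppress=True)
e=np.array([.9033,.429]);g=np.array([-.429,.9033])
for b,a,ct in blobs(m,80):
    q=wplane(c,np.argwhere(b)[:,::-1].astype(float),.188);w=(q[:,:2]-[.6055,.1665]);print(a,ct,'u',np.percentile(w@e,[1,99]),'v',np.percentile(w@g,[1,99]))
E
```

```text
tcp_pos: [0.6049, 0.1672, 0.3005]
t8.3 [0.6049 0.1672 0.3005] psi 115.5 zax [ 4.e-04  8.e-04 -1.e+00] j [ 0.1   0.48 -0.65  1.64  0.31  1.12 -0.18]
[-0.001   0.0002  0.0515] [ 0.001 -0.001  0.002] rows 1.0
3296 [249.7403  49.0012] u [-0.011   0.0089] v [0.0758 0.14  ]
934 [436.8908   9.8191] u [0.1064 0.161 ] v [0.1415 0.1623]
3430 [249.1741 200.1143] u [-0.011   0.0083] v [-0.0292  0.0493]
942 [292.6911 278.655 ] u [0.02  0.042] v [-0.0645 -0.0295]
2293 [498.8378 334.5491] u [0.2406 0.4033] v [-0.2901 -0.0782]
106 [ 79.2453 288.4434] u [-0.1538 -0.1373] v [-0.0749 -0.0623]
84 [108.7024 315.0714] u [-0.1295 -0.1172] v [-0.1021 -0.0853]
623 [144.6934 337.0273] u [-0.1107 -0.0802] v [-0.1343 -0.0936]
```

View pics/w2.png

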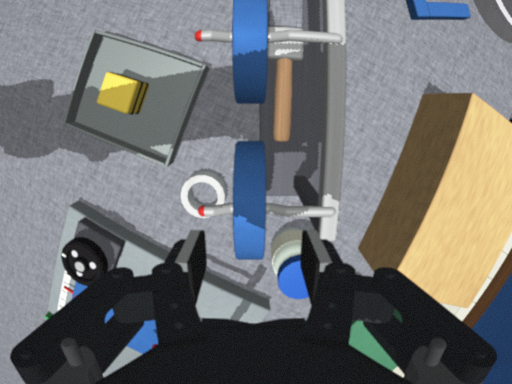

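The ring is centred between the fingers (ring at (249,200), fingers at columns 190 and 318), and the chock lies in the tray at (121,92). Next I grip the ring and lift it off.

```bash
python3 drive.py '-0.001 0 0.03 0 0 0;-0.001 0.001 0.051 0 0 0;-0.001 0.001 0.051 0 0 0;-0.001 0.001 0.051 0 0 0'|sed -n 2,4p; python3 drive.py '0 0 0 0 0 0;0 0 0 0 0 0;0 0 0 0 0 0;0 0 0 0 0 0;0 0 0 0 0 0' 0.01 40; python3 drive.py '0 0 -0.01 0 0 0;0 0 -0.02 0 0 0;0 0 -0.02 0 0 0;0 0 -0.02 0 0 0'; python3 plan.py
```

```text
tcp_pos: [0.6065, 0.1666, 0.25]
orientation: [1.675, 2.657, 0.001]
contact_force: [0.2, 0.3, 0.8]
clock: 9.3
tcp_pos: [0.6072, 0.1663, 0.2506]
orientation: [1.676, 2.655, 0.003]
contact_force: [-1.0, -1.3, 7.0]
grip_width: 0.0209
gripper_force: 40.8
clock: 9.7
tcp_pos: [0.6066, 0.1658, 0.2692]
orientation: [1.676, 2.656, 0.001]
contact_force: [1.6, -0.4, -1.5]
grip_width: 0.0206
gripper_force: 39.9
t9.7 [0.6066 0.1658 0.2692] psi 115.5 zax [ 7.e-04  1.e-04 -1.e+00] j [ 0.1   0.51 -0.64  1.67  0.34  1.07 -0.2 ]
```

```bash
python3 drive.py '0 -0.04 0 0 0 0;0 -0.08 0 0 0 0;0 -0.08 0 0 0 0;0 -0.08 -0.03 0 0 0;0 -0.08 -0.03 0 0 0'; python3 drive.py '0 0 0 0 0 0;0 0 0 0 0 0'|tail -1; python3 plan.py "0.52 -0.06 0.31 86.5" "0.517 -0.253 0.31 86.5" "0.517 -0.253 0.271 86.5" "0.602 -0.2585 0.271 86.5"
```

```text
clock: 10.2
tcp_pos: [0.5357, 0.1321, 0.3019]
orientation: [1.675, 2.654, 0.006]
contact_force: [0.8, 1.0, -1.1]
grip_width: 0.0205
gripper_force: 40.2
gripper_force: 40.2
t10.4 [0.534  0.1312 0.2979] psi 115.5 zax [-1.4e-03 -4.0e-04 -1.0e+00] j [ 0.2   0.36 -0.68  1.83  0.26  1.05 -0.14]
[-0.1665 -0.095  -0.012 ] [-0.001  0.     0.506] rows 3.8
[-0.1928  0.0088  0.    ] [0. 0. 0.] rows 3.9
[ 0.    -0.     0.039] [0. 0. 0.] rows 0.8
[-0.0003  0.0852  0.    ] [0. 0. 0.] rows 1.7
```

```bash
python3 drive.py '-0.167 -0.095 -0.012 0 0 0.506;-0.167 -0.095 -0.012 0 0 0.506;-0.167 -0.095 -0.012 0 0 0.506;-0.167 -0.095 -0.012 0 0 0.506;-0.167 -0.095 -0.012 0 0 0.506'|sed -n 2p; python3 drive.py '-0.193 0.009 0 0 0 0;-0.193 0.009 0 0 0 0;-0.193 0.009 0 0 0 0;-0.193 0.009 0 0 0 0;-0.193 0.009 0 0 0 0'|sed -n 2p;python3 drive.py '0 0 0 0 0 0;0 0 0 0 0 0'|tail -1; python3 plan.py "0.517 -0.253 0.271 86.5" "0.602 -0.2585 0.271 86.5"
```

```text
tcp_pos: [0.5194, -0.0678, 0.3097]
tcp_pos: [0.5158, -0.2609, 0.3092]
gripper_force: 40.2
t11.6 [ 0.5179 -0.2517  0.3101] psi 86.6 zax [-0.001   0.0015 -1.    ] j [ 0.68  0.34 -0.43  1.77  0.16  1.07  0.14]
[-0.0014 -0.0008  0.0391] [-0.001 -0.001  0.002] rows 0.8
[-0.0003  0.0852  0.    ] [0. 0. 0.] rows 1.7
```

```bash
python3 drive.py '-0.001 0 0.039 0 0 0;-0.001 0 0.039 0 0 0;-0.001 0 0.039 0 0 0'|sed -n 2p
python3 - <<'E'
from h import *
p,d=r.grab_frame("wrist")
q,d=r.grab_frame("side")
a=cv2.resize(p[:,100:420],None,fx=1.2,fy=1.2);b=cv2.resize(q[50:210,190:350],(461,461))
cv2.imwrite("pics/w3.png",np.hstack([a,b[:a.shape[0]]])[:, :800])
E
```

```text
tcp_pos: [0.5175, -0.2529, 0.2717]
```

View pics/w3.png

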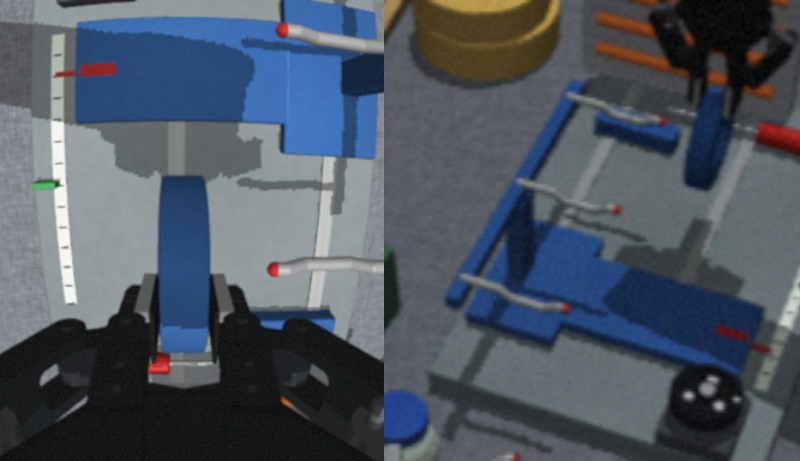

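The ring spans rows 177–352 (middle about 265) and the hook tip is at (274,269), so they are aligned. Inserting.

```bash
python3 drive.py '0 0.04 0 0 0 0;0 0.085 0 0 0 0;0 0.085 0 0 0 0;0 0.085 0 0 0 0'; python3 plan.py "0.602 -0.2585 0.271 86.5"; python3 drive.py '0 0 0.01 0 0 0;0 0 0.02 0 0 0;0 0 0.02 0 0 0;0 0 0.02 0 0 0'
```

```text
clock: 12.4
tcp_pos: [0.6038, -0.259, 0.2729]
orientation: [2.286, 2.153, 0.002]
contact_force: [-0.6, -0.2, -2.3]
grip_width: 0.0206
gripper_force: 40.5
t12.4 [ 0.6038 -0.259   0.2729] psi 86.6 zax [ 1.6e-03  1.0e-04 -1.0e+00] j [ 0.6   0.51 -0.4   1.61  0.22  1.07  0.07]
[ 0.0004 -0.0018  0.0019] [ 0.002 -0.     0.001] rows 0.1
clock: 12.8
tcp_pos: [0.6016, -0.2598, 0.2514]
orientation: [-2.288, -2.152, 0.001]
contact_force: [-0.5, 0.5, -1.8]
grip_width: 0.0205
gripper_force: 40.5
```

```bash
python3 drive.py '0 0 0.002 0 0 0;0 0 0.002 0 0 0'|sed -n 2,4p; python3 drive.py '0 0 0 0 0 0;0 0 0 0 0 0;0 0 0 0 0 0' 0.045|sed -n 2,5p;  python3 drive.py '0 0 -0.05 0 0 0;0 0 -0.1 0 0 0;0 0 -0.1 0 0 0;0 0 -0.1 0 0 0'|sed -n 2p
python3 - <<'E'
from h import *
np.set_printoptions(precision=4,suppress=True)
for n in("scene","side"):
    p,d=r.grab_frame(n);X=cloud(d,r.camera_info(n));m=(d>0)&masks(p)['blue']&(X[...,2]>.183)&(X[...,2]<.2)&(abs(X[...,0]-.6)<.05)&(X[...,1]<.06)&(X[...,1]>-.35)
    print(n,m.sum(),X[m].mean(0),np.percentile(X[m],[2,98],axis=0))
E
python3 plan.py "0.521 0.0 0.31 100" "0.49 0.25 0.31 115.4" "0.551 0.2785 0.31 115.4" "0.551 0.2785 0.2495 115.4"
```

```text
tcp_pos: [0.602, -0.2598, 0.2507]
orientation: [-2.289, -2.152, 0.001]
contact_force: [-3.1, 0.7, 4.5]
tcp_pos: [0.6025, -0.2596, 0.2499]
orientation: [2.288, 2.153, 0.0]
contact_force: [-0.1, 0.1, -0.9]
grip_width: 0.0451
tcp_pos: [0.6031, -0.2596, 0.3515]
scene 78 [ 0.6055 -0.2589  0.1865] [[ 0.5963 -0.2817  0.1832]
 [ 0.6142 -0.2397  0.1909]]
side 78 [ 0.6008 -0.257   0.1867] [[ 0.5903 -0.2786  0.1832]
 [ 0.6115 -0.2372  0.1902]]
t13.8 [ 0.6019 -0.2595  0.3487] psi 86.5 zax [-1.8e-03  5.0e-04 -1.0e+00] j [ 0.61  0.44 -0.41  1.53  0.19  1.21  0.1 ]
[ 0.2541 -0.0965  0.0389] [-0.002 -0.001 -0.236] rows 5.5
[0.2516 0.0129 0.    ] [ 0.     0.    -0.269] rows 5.0
[-0.0004  0.0673  0.    ] [0. 0. 0.] rows 1.3
[ 0.     -0.      0.0605] [0. 0. 0.] rows 1.2
```

```bash
python3 drive.py '0.05 -0.008 0 0 0 0;0.1 -0.016 0 0 0 0;0.15 -0.024 0 0 0 0;0.2 -0.031 0 0 0 0;0.245 -0.038 0 0 0 0'|sed -n 2p; python3 drive.py '0.05 -0.008 0 0 0 -0.1;0.1 -0.016 0 0 0 -0.2;0.15 -0.024 0 0 0 -0.3;0.2 -0.031 0 0 0 -0.4;0.245 -0.038 0 0 0 -0.505'|sed -n 2p; python3 drive.py '0 0 0 0 0 0;0 0 0 0 0 0;0 0 0 0 0 0'|sed -n 2p; python3 plan.py "0.551 0.2785 0.30 115.4" "0.551 0.2785 0.2495 115.4"
```

```text
tcp_pos: [0.5783, -0.0108, 0.3482]
tcp_pos: [0.5554, 0.2357, 0.3482]
tcp_pos: [0.5567, 0.2323, 0.3486]
t15.1 [0.5567 0.2323 0.3486] psi 115.3 zax [-0.0017 -0.0018 -1.    ] j [ 0.02  0.4  -0.69  1.64  0.27  1.19 -0.29]
[0.0442 0.0147 0.0485] [-0.002  0.001 -0.002] rows 1.3
[ 0.     -0.      0.0505] [0. 0. 0.] rows 1.0
```

```bash
python3 drive.py '0.044 0.014 0.048 0 0 0;0.044 0.014 0.048 0 0 0;0.044 0.014 0.048 0 0 0;0.044 0.014 0.048 0 0 0'|sed -n 2p;python3 plan.py "0.551 0.2785 0.2495 115.4"; python3 drive.py '0 0 0.03 0 0 0;0 0 0.051 0 0 0;0 0 0.051 0 0 0;0 0 0.051 0 0 0'|sed -n 2,4p; python3 drive.py '0 0 0 0 0 0;0 0 0 0 0 0;0 0 0 0 0 0;0 0 0 0 0 0;0 0 0 0 0 0' 0.01 40; python3 drive.py '0 0 -0.01 0 0 0;0 0 -0.02 0 0 0;0 0 -0.02 0 0 0;0 0 -0.02 0 0 0'; python3 plan.py
```

```text
tcp_pos: [0.5509, 0.2784, 0.3021]
t15.5 [0.5509 0.2784 0.3021] psi 115.3 zax [ 0.     -0.0011 -1.    ] j [-0.07  0.47 -0.68  1.67  0.32  1.12 -0.39]
[0.0001 0.0001 0.0526] [-0.     0.001 -0.001] rows 1.1
tcp_pos: [0.5512, 0.2789, 0.2522]
orientation: [1.68, 2.653, 0.001]
contact_force: [-0.4, 0.0, 1.1]
clock: 16.4
tcp_pos: [0.5511, 0.2802, 0.2528]
orientation: [1.677, 2.654, 0.004]
contact_force: [-0.2, -2.3, 7.8]
grip_width: 0.0206
gripper_force: 40.2
clock: 16.8
tcp_pos: [0.5502, 0.2799, 0.2712]
orientation: [1.678, 2.656, 0.001]
contact_force: [-0.6, 0.7, -2.0]
grip_width: 0.0204
gripper_force: 39.4
t16.8 [0.5502 0.2799 0.2712] psi 115.4 zax [ 6.e-04  2.e-04 -1.e+00] j [-0.08  0.5  -0.67  1.7   0.35  1.07 -0.41]
```

```bash
python3 drive.py '0 -0.04 0 0 0 0;0 -0.08 0 0 0 0;0 -0.08 0 0 0 0;0 -0.08 -0.03 0 0 0;0 -0.08 -0.03 0 0 0'; python3 drive.py '0 0 0 0 0 0;0 0 0 0 0 0'|tail -1; python3 plan.py "0.50 0.06 0.31 86.5" "0.525 -0.129 0.31 86.5" "0.525 -0.129 0.273 86.5" "0.61 -0.134 0.273 86.5"
```

```text
clock: 17.3
tcp_pos: [0.4791, 0.2466, 0.3038]
orientation: [1.676, 2.654, 0.007]
contact_force: [1.2, 0.6, -1.2]
grip_width: 0.0205
gripper_force: 39.7
gripper_force: 39.7
t17.5 [0.4778 0.2452 0.3   ] psi 115.4 zax [-1.2e-03 -7.0e-04 -1.0e+00] j [ 0.    0.34 -0.72  1.85  0.26  1.05 -0.38]
[-0.1768 -0.0595 -0.0099] [-0.001  0.     0.505] rows 3.7
[-0.1871  0.0365  0.    ] [0. 0. 0.] rows 3.8
[ 0.    -0.     0.037] [0. 0. 0.] rows 0.7
[0.0002 0.0851 0.    ] [0. 0. 0.] rows 1.7
```

```bash
python3 drive.py '-0.177 -0.06 -0.01 0 0 0.505;-0.177 -0.06 -0.01 0 0 0.505;-0.177 -0.06 -0.01 0 0 0.505;-0.177 -0.06 -0.01 0 0 0.505;-0.177 -0.06 -0.01 0 0 0.505'|sed -n 2p; python3 drive.py '-0.187 0.036 0 0 0 0;-0.187 0.036 0 0 0 0;-0.187 0.036 0 0 0 0;-0.187 0.036 0 0 0 0;-0.187 0.036 0 0 0 0'|sed -n 2p;python3 drive.py '0 0 0.037 0 0 0;0 0 0.037 0 0 0;0 0 0.037 0 0 0'|tail -1; python3 plan.py "0.525 -0.129 0.273 86.5" "0.61 -0.134 0.273 86.5"
```

```text
tcp_pos: [0.5002, 0.0533, 0.3097]
tcp_pos: [0.524, -0.1356, 0.3094]
gripper_force: 39.8
t18.8 [ 0.5239 -0.1278  0.2732] psi 86.6 zax [-0.0029  0.0012 -1.    ] j [ 0.5   0.33 -0.45  1.89  0.17  0.97 -0.09]
[-0.0011  0.0012  0.0002] [-0.003 -0.001  0.002] rows 0.0
[0.0002 0.0851 0.    ] [0. 0. 0.] rows 1.7
```

```bash
python3 drive.py '-0.001 0.04 0 0 0 0;-0.001 0.086 0 0 0 0;-0.001 0.086 0 0 0 0;-0.001 0.086 0 0 0 0'|sed -n 2,4p; python3 drive.py '0 0 0.01 0 0 0;0 0 0.02 0 0 0;0 0 0.022 0 0 0;0 0 0.022 0 0 0'|sed -n 2,4p
```

```text
tcp_pos: [0.6113, -0.1341, 0.2747]
orientation: [2.286, 2.154, 0.002]
contact_force: [-0.5, -0.1, -0.5]
tcp_pos: [0.6093, -0.1352, 0.2526]
orientation: [-2.288, -2.152, 0.001]
contact_force: [-3.8, 0.7, 6.2]
```

Touching down, so I release, retreat, and go to ring 2.

```bash
python3 drive.py '0 0 0 0 0 0;0 0 0 0 0 0;0 0 0 0 0 0' 0.045|sed -n 2,5p;  python3 drive.py '0 0 -0.05 0 0 0;0 0 -0.1 0 0 0;0 0 -0.1 0 0 0;0 0 -0.1 0 0 0;0 0 -0.1 0 0 0'|sed -n 2p
python3 - <<'E'
from h import *
np.set_printoptions(precision=4,suppress=True)
for n in("scene","side"):
    p,d=r.grab_frame(n);X=cloud(d,r.camera_info(n))
    for ym in(-.258,-.134):
        m=(d>0)&masks(p)['blue']&(X[...,2]>.183)&(X[...,2]<.2)&(abs(X[...,0]-.6)<.05)&(abs(X[...,1]-ym)<.055)
        print(n,m.sum(),X[m].mean(0) if m.any() else '')
E
python3 plan.py "0.498 0.391 0.35 115.4"
```

```text
tcp_pos: [0.6098, -0.1353, 0.2517]
orientation: [-2.288, -2.152, 0.0]
contact_force: [-0.5, 0.7, 0.7]
grip_width: 0.045
tcp_pos: [0.6095, -0.1353, 0.3507]
scene 78 [ 0.6051 -0.2583  0.1866]
scene 78 [ 0.6127 -0.1356  0.1864]
side 49 [ 0.5968 -0.2569  0.1867]
side 91 [ 0.6079 -0.1316  0.1865]
t20.5 [ 0.6094 -0.1353  0.3501] psi 86.5 zax [-2.9e-03  4.0e-04 -1.0e+00] j [ 0.45  0.39 -0.44  1.6   0.18  1.19 -0.09]
[ 0.5185 -0.1433  0.0007] [-0.003 -0.001 -0.504] rows 10.8
```

```bash
python3 drive.py '0.048 -0.013 0 0 0 0;0.096 -0.026 0 0 0 0;0.144 -0.04 0 0 0 0;0.192 -0.053 0 0 0 0;0.24 -0.066 0 0 0 0'|sed -n 2p; python3 drive.py '0.048 -0.013 0 0 0 -0.1;0.096 -0.026 0 0 0 -0.2;0.144 -0.04 0 0 0 -0.3;0.192 -0.053 0 0 0 -0.4;0.24 -0.066 0 0 0 -0.504'|sed -n 2p; python3 drive.py '0 0 0 0 0 0;0 0 0 0 0 0;0 0 0 0 0 0'|sed -n 2p; python3 plan.py "0.498 0.391 0.30 115.4"
```

```text
tcp_pos: [0.5578, 0.11, 0.3508]
tcp_pos: [0.5068, 0.3534, 0.3507]
tcp_pos: [0.5082, 0.3505, 0.3508]
t21.8 [0.5082 0.3505 0.3508] psi 115.3 zax [-0.001  -0.0018 -1.    ] j [-0.18  0.43 -0.71  1.61  0.3   1.22 -0.51]
[0.041  0.0082 0.0508] [-0.002  0.001 -0.002] rows 1.3
```

```bash
python3 drive.py '0.041 0.008 0.05 0 0 0;0.041 0.008 0.05 0 0 0;0.041 0.008 0.05 0 0 0;0.041 0.008 0.05 0 0 0'|sed -n 2p;python3 plan.py "0.498 0.391 0.2500 115.4"; python3 drive.py '0 0 0.03 0 0 0;0 0 0.051 0 0 0;0 0 0.051 0 0 0;0 0 0.051 0 0 0'|sed -n 2,4p; python3 drive.py '0 0 0 0 0 0;0 0 0 0 0 0;0 0 0 0 0 0;0 0 0 0 0 0;0 0 0 0 0 0' 0.01 40; python3 drive.py '0 0 -0.01 0 0 0;0 0 -0.02 0 0 0;0 0 -0.02 0 0 0;0 0 -0.02 0 0 0'; python3 plan.py
```

```text
tcp_pos: [0.4982, 0.3912, 0.3023]
t22.2 [0.4982 0.3912 0.3023] psi 115.3 zax [ 4.e-04 -8.e-04 -1.e+00] j [-0.26  0.5  -0.7   1.63  0.35  1.14 -0.6 ]
[-0.0001 -0.0003  0.0523] [-0.     0.001 -0.002] rows 1.0
tcp_pos: [0.4984, 0.3918, 0.2523]
orientation: [1.681, 2.653, 0.002]
contact_force: [0.5, 0.5, 0.7]
clock: 23.1
tcp_pos: [0.4981, 0.3929, 0.2529]
orientation: [1.679, 2.654, 0.004]
contact_force: [-0.1, -1.5, 6.4]
grip_width: 0.0206
gripper_force: 40.2
clock: 23.5
tcp_pos: [0.4973, 0.3925, 0.2712]
orientation: [1.679, 2.655, 0.001]
contact_force: [-1.1, 0.1, -2.3]
grip_width: 0.0204
gripper_force: 39.3
t23.5 [0.4973 0.3925 0.2712] psi 115.4 zax [ 5.e-04  3.e-04 -1.e+00] j [-0.27  0.53 -0.69  1.66  0.37  1.09 -0.62]
```

```bash
python3 drive.py '0 -0.04 0 0 0 0;0 -0.08 0 0 0 0;0 -0.08 0 0 0 0;0 -0.08 -0.03 0 0 0;0 -0.08 -0.03 0 0 0'|sed -n 2p; python3 drive.py '0 0 0 0 0 0;0 0 0 0 0 0'|tail -1; python3 plan.py "0.48 0.18 0.31 86.5" "0.5327 -0.004 0.31 86.5" "0.5327 -0.004 0.273 86.5" "0.6175 -0.0092 0.273 86.5"
```

```text
tcp_pos: [0.4258, 0.3595, 0.3039]
gripper_force: 39.7
t24.2 [0.425  0.3577 0.2999] psi 115.4 zax [-0.001 -0.001 -1.   ] j [-0.22  0.38 -0.74  1.81  0.29  1.07 -0.63]
[-0.1841 -0.0264 -0.0099] [-0.001  0.001  0.504] rows 3.7
[-0.1804  0.0638  0.    ] [0. 0. 0.] rows 3.8
[ 0.    -0.     0.037] [0. 0. 0.] rows 0.7
[-0.     0.085  0.   ] [0. 0. 0.] rows 1.7
```

```bash
python3 drive.py '-0.184 -0.026 -0.01 0 0 0.504;-0.184 -0.026 -0.01 0 0 0.504;-0.184 -0.026 -0.01 0 0 0.504;-0.184 -0.026 -0.01 0 0 0.504;-0.184 -0.026 -0.01 0 0 0.504'|sed -n 2p; python3 drive.py '-0.18 0.064 0 0 0 0;-0.18 0.064 0 0 0 0;-0.18 0.064 0 0 0 0;-0.18 0.064 0 0 0 0;-0.18 0.064 0 0 0 0'|sed -n 2p;python3 drive.py '0 0 0.037 0 0 0;0 0 0.037 0 0 0;0 0 0.037 0 0 0'|tail -1; python3 plan.py "0.5327 -0.004 0.273 86.5" "0.6175 -0.0092 0.273 86.5"
```

```text
tcp_pos: [0.4822, 0.1742, 0.3097]
tcp_pos: [0.5341, -0.0096, 0.3094]
gripper_force: 39.8
t25.5 [ 0.5326 -0.0018  0.2732] psi 86.6 zax [-3.e-03  5.e-04 -1.e+00] j [ 0.3   0.32 -0.49  1.9   0.18  0.97 -0.34]
[-0.0021  0.0002  0.0002] [-0.003 -0.     0.002] rows 0.0
[-0.     0.085  0.   ] [0. 0. 0.] rows 1.7
```

```bash
python3 drive.py '-0.002 0.04 0 0 0 0;-0.002 0.085 0 0 0 0;-0.002 0.085 0 0 0 0;-0.002 0.085 0 0 0 0'|sed -n 2,4p; python3 drive.py '0 0 0.01 0 0 0;0 0 0.02 0 0 0;0 0 0.022 0 0 0;0 0 0.022 0 0 0'|sed -n 2,4p;python3 drive.py '0 0 0 0 0 0;0 0 0 0 0 0;0 0 0 0 0 0' 0.045|sed -n 2,5p;  python3 drive.py '0 0 -0.05 0 0 0;0 0 -0.1 0 0 0;0 0 -0.1 0 0 0;0 0 -0.1 0 0 0;0 0 -0.1 0 0 0'|sed -n 2p
python3 - <<'E'
from h import *
np.set_printoptions(precision=4,suppress=True)
c=r.camera_info("wrist");p,d=r.grab_frame("wrist");np.savez("pics/wr.npz",p=p,**c)
q,d=r.grab_frame("side");cv2.imwrite("pics/w4.png",np.hstack([p[:,:400],cv2.resize(q[50:242,190:390],(400,384))]))
for n in("scene","side"):
    p,d=r.grab_frame(n);X=cloud(d,r.camera_info(n))
    for ym in(-.258,-.134,-.01):
        m=(d>0)&masks(p)['blue']&(X[...,2]>.183)&(X[...,2]<.2)&(abs(X[...,0]-.6)<.05)&(abs(X[...,1]-ym)<.055)
        print(n,m.sum(),X[m].mean(0) if m.any() else '')
E
```

```text
tcp_pos: [0.619, -0.009, 0.2747]
orientation: [-2.287, -2.154, -0.002]
contact_force: [-0.9, -0.3, -0.7]
tcp_pos: [0.6172, -0.0096, 0.2527]
orientation: [-2.288, -2.153, 0.001]
contact_force: [-3.2, 0.1, 7.7]
tcp_pos: [0.6177, -0.0101, 0.2517]
orientation: [-2.288, -2.153, 0.001]
contact_force: [0.2, -0.2, 0.2]
grip_width: 0.0448
tcp_pos: [0.6174, -0.0103, 0.3506]
scene 72 [ 0.6052 -0.2588  0.1865]
scene 85 [ 0.6127 -0.1347  0.1866]
scene 80 [ 0.6199 -0.0128  0.1865]
side 79 [ 0.6009 -0.2557  0.1864]
side 41 [ 0.6039 -0.1306  0.1856]
side 112 [ 0.6155 -0.0087  0.1865]
```

View pics/w4.png

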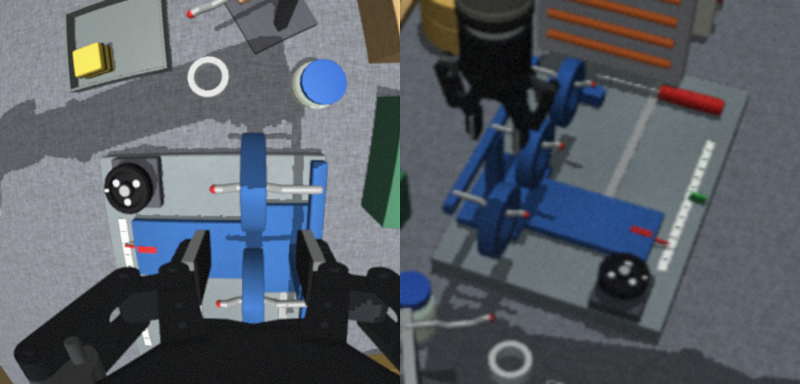

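All three rings hang seated (side: ~(575,90), (535,145), (495,220) in the composite), with the wheel at (130,188) in the wrist view. Moving over the wheel.

```bash
python3 - <<'E'
from h import *
f=np.load("pics/wr.npz");c={k:f[k] for k in('camera_matrix','R','t')};p=f['p']
m=(cv2.cvtColor(p,cv2.COLOR_BGR2GRAY)<45).astype(np.uint8);m[:, :98]=0;m[:158]=0;m[216:]=0;m[:,158:]=0
q=np.argwhere(m)[:,::-1].astype(float);P=wplane(c,q,.084)
# top ellipse hull
h=cv2.convexHull(q.astype(np.float32));print(cv2.minEnclosingCircle((P[:,:2]*1000).astype(np.float32)),len(q))
E
python3 plan.py "0.4541 -0.025 0.25 86.5"
```

```text
((460.7869873046875, -22.555570602416992), 34.45225524902344) 1326
t27.3 [ 0.6175 -0.0101  0.3505] psi 86.5 zax [-0.0024 -0.     -1.    ] j [ 0.27  0.39 -0.48  1.62  0.19  1.19 -0.3 ]
[-0.0248 -0.162   0.1009] [-0.002  0.     0.   ] rows 3.8
```

```bash
python3 drive.py '-0.007 -0.045 0 0 0 -0.15;-0.014 -0.09 0 0 0 -0.3;-0.02 -0.13 0.02 0 0 -0.45;-0.025 -0.162 0.04 0 0 -0.6;-0.025 -0.162 0.08 0 0 -0.75' 0.085 |sed -n 2p;  python3 drive.py '0 0 0 0 0 -0.15;0 0 0 0 0 -0.3;0 0 0 0 0 -0.45;0 0 0 0 0 -0.6;0 0 0 0 0 -0.75'|sed -n 2p;  python3 drive.py '0 0 0 0 0 -0.15;0 0 0 0 0 -0.3;0 0 0 0 0 -0.45;0 0 0 0 0 -0.59;0 0 0 0 0 -0.59'|sed -n 2p; python3 drive.py '0 0 0 0 0 0;0 0 0 0 0 0'|tail -1;  python3 plan.py "0.4541 -0.025 0.2 206" "0.4541 -0.025 0.122 206"
```

```text
tcp_pos: [0.4523, -0.0259, 0.2727]
tcp_pos: [0.4545, -0.0251, 0.2714]
tcp_pos: [0.4546, -0.0252, 0.2715]
gripper_force: 0.0
t29.0 [ 0.4547 -0.0251  0.2718] psi -153.9 zax [-3.e-04  0.e+00 -1.e+00] j [ 0.66  0.25 -0.83  2.05  0.23  0.93  1.73]
[0.0005 0.0003 0.0718] [ 0.    -0.     0.002] rows 1.4
[-0.    -0.     0.078] [0. 0. 0.] rows 1.6
```

```bash
python3 drive.py '0 0 0.05 0 0 0;0 0 0.09 0 0 0;0 0 0.12 0 0 0;0 0 0.15 0 0 0;0 0 0.15 0 0 0'|sed -n 2,4p; python3 drive.py '0 0 0 0 0 0;0 0 0 0 0 0;0 0 0 0 0 0;0 0 0 0 0 0' 0.05 60;  python3 plan.py "0.4541 -0.025 0.122 206"
```

```text
tcp_pos: [0.4526, -0.025, 0.119]
orientation: [0.711, -3.054, -0.003]
contact_force: [-0.0, 0.3, -0.1]
clock: 29.9
tcp_pos: [0.4554, -0.0247, 0.1235]
orientation: [-0.712, 3.058, -0.001]
contact_force: [-3.0, 1.4, 8.5]
grip_width: 0.0644
gripper_force: 67.0
t29.9 [ 0.4554 -0.0247  0.1235] psi -153.8 zax [ 2.2e-03 -2.0e-04 -1.0e+00] j [ 0.48  0.49 -0.68  2.17  0.52  0.64  1.47]
[0.0013 0.0003 0.0015] [-0.001  0.002  0.004] rows 0.0
```

```bash
python3 drive.py '0 0 0 0 0 0.15;0 0 0 0 0 0.3;0 0 0 0 0 0.45;0 0 0 0 0 0.6;0 0 0 0 0 0.75'
python3 plan.py "0.4541 -0.025 0.122 206"
python3 - <<'E'
from h import *
np.set_printoptions(precision=4,suppress=True)
p,d=r.grab_frame("side");X=cloud(d,r.camera_info("side"))
for m,a,ct in blobs(masks(p)['red'],4):
    q=np.median(X[m],0)
    if .35<q[0]<.5 and -.3<q[1]<-.05: print(a,ct,q)
E
```

```text
clock: 30.4
tcp_pos: [0.4554, -0.0252, 0.1235]
orientation: [0.465, 3.105, -0.001]
contact_force: [-2.4, -0.8, 7.2]
grip_width: 0.0648
gripper_force: 67.3
t30.4 [ 0.4554 -0.0252  0.1235] psi 163.0 zax [ 2.3e-03 -9.0e-04 -1.0e+00] j [ 0.33  0.45 -0.49  2.18  0.38  0.59  0.84]
[ 0.0014 -0.0002  0.0015] [-0.001  0.002 -0.751] rows 5.0
9 [322. 168.] [ 0.4216 -0.1323  0.04  ]
```

```bash
for i in 1; do python3 drive.py '0 0 0 0 0 0.15;0 0 0 0 0 0.3;0 0 0 0 0 0.45;0 0 0 0 0 0.6;0 0 0 0 0 0.75'|sed -n 2,4p; done;  python3 drive.py '0 0 0 0 0 0.15;0 0 0 0 0 0.3;0 0 0 0 0 0.45;0 0 0 0 0 0.6;0 0 0 0 0 0.75'|sed -n 2,4p; python3 drive.py '0 0 0 0 0 0.15;0 0 0 0 0 0.3;0 0 0 0 0 0.45;0 0 0 0 0 0.6;0 0 0 0 0 0.75'|sed -n 2,4p; python3 plan.py "0.4541 -0.025 0.122 0"
```

```text
tcp_pos: [0.4551, -0.0257, 0.1235]
orientation: [1.571, 2.719, -0.0]
contact_force: [-3.1, -2.7, 8.2]
tcp_pos: [0.4545, -0.0258, 0.1234]
orientation: [2.458, 1.955, -0.001]
contact_force: [-5.5, -3.0, 11.1]
tcp_pos: [0.4541, -0.0256, 0.1234]
orientation: [-3.004, -0.919, 0.001]
contact_force: [-8.1, -1.7, 13.1]
t31.9 [ 0.4541 -0.0256  0.1234] psi 34.0 zax [-8.e-04  2.e-04 -1.e+00] j [-0.15  0.4   0.08  2.21 -0.06  0.53 -1.  ]
[ 0.0003 -0.0005  0.0014] [-0.     0.001  0.594] rows 4.0
```

```bash
python3 drive.py '0 0 0 0 0 0.15;0 0 0 0 0 0.3;0 0 0 0 0 0.45;0 0 0 0 0 0.6;0 0 0 0 0 0.75'|sed -n 2,4p;  python3 drive.py '0 0 0 0 0 0.15;0 0 0 0 0 0.3;0 0 0 0 0 0.45;0 0 0 0 0 0.6;0 0 0 0 0 0.75'|sed -n 2,4p; python3 drive.py '0 0 0 0 0 0;0 0 0 0 0 0'|sed -n 2,4p; python3 plan.py "0.4541 -0.025 0.122 0"
python3 - <<'E'
from h import *
np.set_printoptions(precision=4,suppress=True)
for n in("side","scene"):
  p,d=r.grab_frame(n);X=cloud(d,r.camera_info(n))
  for m,a,ct in blobs(masks(p)['red'],4):
    q=np.median(X[m],0)
    if .35<q[0]<.5 and -.3<q[1]<-.05: print(a,ct,q)
E
```

```text
tcp_pos: [0.454, -0.025, 0.1234]
orientation: [-3.131, 0.244, 0.002]
contact_force: [-7.5, -0.0, 17.7]
tcp_pos: [0.4543, -0.0246, 0.1234]
orientation: [-2.823, 1.373, 0.003]
contact_force: [-7.9, 1.9, 16.9]
tcp_pos: [0.4543, -0.0246, 0.1234]
orientation: [-2.826, 1.367, 0.003]
contact_force: [-7.9, 1.5, 18.2]
t33.1 [ 0.4543 -0.0246  0.1234] psi -51.6 zax [-9.0e-04  3.1e-03 -1.0e+00] j [-0.47  0.44  0.48  2.23 -0.4   0.54 -2.16]
[0.0002 0.0004 0.0014] [-0.002  0.002 -0.901] rows 6.0
5 [324.2 155.4] [ 0.4242 -0.1767  0.0419]
14 [224.1429 135.7857] [ 0.4516 -0.1797  0.0485]
```

```bash
python3 drive.py '0 0 0 0 0 0;0 0 0 0 0 0;0 0 0 0 0 0' 0.085|sed -n 2,5p; python3 drive.py '0 0 -0.03 0 0 0;0 0 -0.06 0 0 0;0 0 -0.06 0 0 -0.15;0 0 -0.06 0 0 -0.3;0 0 -0.06 0 0 -0.45'|sed -n 2p
python3 drive.py '0 0 0 0 0 -0.15;0 0 0 0 0 -0.3;0 0 0 0 0 -0.45;0 0 0 0 0 -0.6;0 0 0 0 0 -0.75'|sed -n 2p
python3 drive.py '0 0 0 0 0 -0.15;0 0 0 0 0 -0.3;0 0 0 0 0 -0.45;0 0 0 0 0 -0.6;0 0 0 0 0 -0.75'|sed -n 2p
python3 drive.py '0 0 0 0 0 -0.15;0 0 0 0 0 -0.3;0 0 0 0 0 -0.45;0 0 0 0 0 -0.6;0 0 0 0 0 -0.75'|sed -n 2p
python3 drive.py '0 0 0 0 0 -0.15;0 0 0 0 0 -0.3;0 0 0 0 0 -0.45;0 0 0 0 0 -0.6;0 0 0 0 0 -0.75'|sed -n 2p
python3 drive.py '0 0 0 0 0 -0.15;0 0 0 0 0 -0.3;0 0 0 0 0 -0.45;0 0 0 0 0 -0.45'|sed -n 2p
python3 - <<'E'
from h import *
p,d=r.grab_frame("side");q,_=r.grab_frame("scene")
cv2.imwrite("pics/s5.png",np.hstack([cv2.resize(p[70:230,220:380],(400,400),interpolation=cv2.INTER_CUBIC),cv2.resize(q[80:220,150:290],(400,400),interpolation=cv2.INTER_CUBIC)]))
E
python3 plan.py "0.4541 -0.025 0.122 0"
```

```text
tcp_pos: [0.4554, -0.025, 0.1223]
orientation: [-2.828, 1.366, -0.002]
contact_force: [0.4, 0.1, -0.8]
grip_width: 0.0852
tcp_pos: [0.4552, -0.0249, 0.1823]
tcp_pos: [0.455, -0.0251, 0.182]
tcp_pos: [0.455, -0.0251, 0.182]
tcp_pos: [0.455, -0.0252, 0.182]
tcp_pos: [0.455, -0.0252, 0.182]
tcp_pos: [0.455, -0.0253, 0.182]
t36.5 [ 0.4549 -0.0253  0.1819] psi 171.6 zax [ 2.e-04  2.e-04 -1.e+00] j [ 0.17  0.31 -0.29  2.16  0.14  0.69  1.21]
[0.0008 0.0001 0.0599] [ 0.    -0.     2.995] rows 20.0
```

View pics/s5.png

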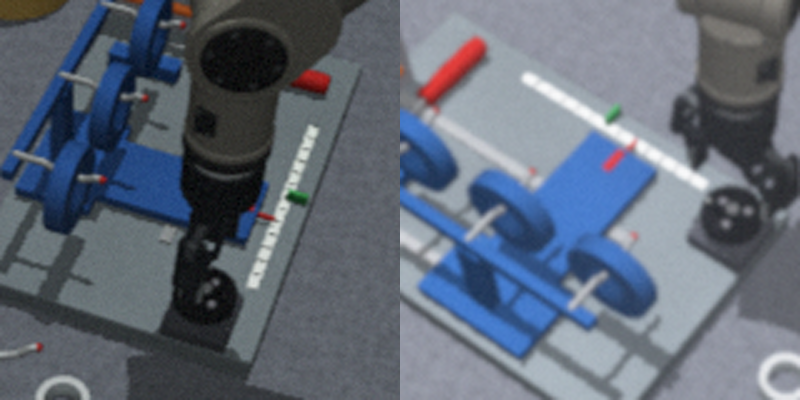

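The trolley has advanced, the rings still hang, and the pointer is short of the marker. Starting the second stroke.

```bash
python3 drive.py '0.001 0 0.04 0 0 0;0.001 0 0.06 0 0 0;0.001 0 0.06 0 0 0;0.001 0 0.06 0 0 0'|sed -n 2,4p; python3 drive.py '0 0 0 0 0 0;0 0 0 0 0 0;0 0 0 0 0 0;0 0 0 0 0 0' 0.05 60|sed -n 2,5p
python3 drive.py '0 0 0 0 0 0.15;0 0 0 0 0 0.3;0 0 0 0 0 0.45;0 0 0 0 0 0.6;0 0 0 0 0 0.75'|sed -n 4p
python3 drive.py '0 0 0 0 0 0.15;0 0 0 0 0 0.3;0 0 0 0 0 0.45;0 0 0 0 0 0.6;0 0 0 0 0 0.75'|sed -n 4p
python3 drive.py '0 0 0 0 0 0.15;0 0 0 0 0 0.3;0 0 0 0 0 0.45;0 0 0 0 0 0.6;0 0 0 0 0 0.75'|sed -n 4p
python3 drive.py '0 0 0 0 0 0.15;0 0 0 0 0 0.3;0 0 0 0 0 0.45;0 0 0 0 0 0.6;0 0 0 0 0 0.75'|sed -n 4p
python3 drive.py '0 0 0 0 0 0;0 0 0 0 0 0'|sed -n 2,4p;python3 plan.py
cat > pm.py <<'E'
from h import *
np.set_printoptions(precision=4,suppress=True)
a=np.radians(-3.5);ey=np.array([-np.sin(a),np.cos(a)])
for n in("side","scene"):
  c=r.camera_info(n);P=[];G=[]
  for i in range(3):
    p,d=r.grab_frame(n);H=cv2.cvtColor(p,cv2.COLOR_BGR2HSV);X=cloud(d,c)
    near=(d>0)&(X[...,0]<.46)&(X[...,0]>.36)&(X[...,1]<-.1)&(X[...,1]>-.3)&(X[...,2]>.02)&(X[...,2]<.07)
    rd=near&((H[...,0]<8)|(H[...,0]>170))&(H[...,1]>90);gr=near&(H[...,0]>45)&(H[...,0]<90)&(H[...,1]>80)
    pr=np.array([plane(c,u,v,.042) for v,u in np.argwhere(rd&(X[...,2]<.047))]).reshape(-1,3);pg=np.array([plane(c,u,v,.042) for v,u in np.argwhere(gr&(X[...,2]>.04))])
    if len(pr):P.append([*pr.mean(0)[:2],(pr[:,:2]@ey).mean(),len(pr)])
    G.append([*pg.mean(0)[:2],(pg[:,:2]@ey).mean(),len(pg)])
  P=np.mean(P,0) if P else np.full(4,np.nan);G=np.mean(G,0);print(n,'ptr',P,'mark',G,'diff mm',(P[2]-G[2])*1000)
E
python3 pm.py
```

```text
tcp_pos: [0.4539, -0.0248, 0.1221]
orientation: [-0.225, -3.133, 0.0]
contact_force: [0.9, 0.7, 0.7]
tcp_pos: [0.4547, -0.025, 0.1236]
orientation: [0.224, 3.131, -0.0]
contact_force: [-2.0, -0.3, 8.4]
grip_width: 0.0644
contact_force: [-0.5, -0.9, 8.5]
contact_force: [-1.3, -0.8, 8.7]
contact_force: [-1.6, -1.9, 9.7]
contact_force: [-3.6, -2.7, 10.7]
tcp_pos: [0.4545, -0.0252, 0.1235]
orientation: [-3.14, 0.004, -0.004]
contact_force: [-3.2, -2.0, 13.2]
t39.5 [ 0.4545 -0.0252  0.1235] psi -0.1 zax [ 0.0023  0.0017 -1.    ] j [-0.52  0.45  0.53  2.24 -0.45  0.55 -1.22]
side ptr [ 0.4178 -0.2122 -0.1863 12.6667] mark [ 0.3923 -0.2201 -0.1958 17.    ] diff mm 9.45503784816426
scene ptr [ 0.4397 -0.2147 -0.1875  3.6667] mark [ 0.3916 -0.2194 -0.1951  8.6667] diff mm 7.634011291844656
```

```bash
python3 drive.py '0 0 0 0 0 0.15;0 0 0 0 0 0.3;0 0 0 0 0 0.45;0 0 0 0 0 0.6;0 0 0 0 0 0.6'|sed -n 4p; python3 drive.py '0 0 0 0 0 0;0 0 0 0 0 0'|tail -1; python3 plan.py; python3 pm.py
python3 - <<'E'
from h import *
c=r.camera_info("wrist");p,_=r.grab_frame("wrist");np.savez("pics/wr2.npz",p=p,**c);cv2.imwrite("pics/w6.png",p)
E
```

```text
contact_force: [-3.9, -1.6, 16.2]
gripper_force: 65.7
t40.5 [ 0.4546 -0.0251  0.1235] psi -34.5 zax [ 0.0024  0.0023 -1.    ] j [-0.64  0.5   0.69  2.24 -0.6   0.58 -1.66]
side ptr [ 0.4182 -0.2193 -0.1933 13.6667] mark [ 0.3924 -0.2203 -0.1959 16.6667] diff mm 2.5762029682972756
scene ptr [ 0.4318 -0.222  -0.1953  4.    ] mark [ 0.3912 -0.2193 -0.195   7.3333] diff mm -0.2518105416300098
```

View pics/w6.png

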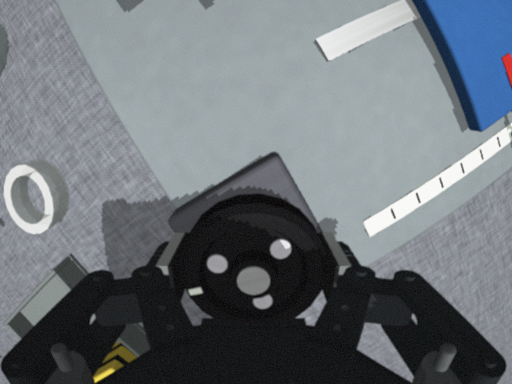

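The pointer is out of the wrist view here (only the scale end at (440,180)). I'll release and look from above the marker.

```bash
python3 drive.py '0 0 0 0 0 0;0 0 0 0 0 0;0 0 0 0 0 0' 0.085|sed -n 2,5p; python3 drive.py '0 0 -0.05 0 0 0;0 0 -0.1 0 0 0;0 0 -0.13 0 0 0;0 0 -0.13 0 0 -0.15;0 0 -0.13 0 0 -0.3'|sed -n 2p; python3 drive.py '0 0 0 0 0 -0.15;0 0 0 0 0 -0.3;0 0 0 0 0 -0.3'|sed -n 2p; python3 pm.py; python3 plan.py "0.43 -0.2 0.25 0"
```

```text
tcp_pos: [0.4541, -0.0246, 0.1222]
orientation: [-3.0, 0.928, -0.001]
contact_force: [0.5, 0.1, 1.1]
grip_width: 0.0849
tcp_pos: [0.4544, -0.0243, 0.253]
tcp_pos: [0.4537, -0.0249, 0.252]
side ptr [ 0.4221 -0.2204 -0.1943 14.6667] mark [ 0.3924 -0.22   -0.1957 15.6667] diff mm 1.3910686875096556
scene ptr [ 0.44   -0.2222 -0.1949  3.6667] mark [ 0.3916 -0.2197 -0.1954  7.3333] diff mm 0.5092141627681679
t42.3 [ 0.4538 -0.0249  0.2518] psi -0.1 zax [-1.e-04 -2.e-04 -1.e+00] j [-0.8   0.23  0.83  2.16 -0.22  0.84 -1.4 ]
[-0.0234  0.1751  0.0019] [ 0.     0.    -0.002] rows 3.5
```

```bash
python3 drive.py '-0.024 0.175 0 0 0 0;-0.024 0.175 0 0 0 0;-0.024 0.175 0 0 0 0;-0.024 0.175 0 0 0 0;-0.024 0.175 0 0 0 0'|sed -n 2p; python3 drive.py '0 0 0 0 0 0;0 0 0 0 0 0;0 0 0 0 0 0'|sed -n 2p
cat > wm.py <<'E'
from h import *
np.set_printoptions(precision=4,suppress=True)
c=r.camera_info("wrist");p,_=r.grab_frame("wrist");H=cv2.cvtColor(p,cv2.COLOR_BGR2HSV)
cv2.imwrite("pics/w7.png",p)
a=np.radians(-3.5);ey=np.array([-np.sin(a),np.cos(a)])
for k,m in dict(red=((H[...,0]<8)|(H[...,0]>170))&(H[...,1]>90),green=(H[...,0]>45)&(H[...,0]<90)&(H[...,1]>80)).items():
    for b,n,ct in blobs(m,15):
        for z in((.04,.0495) if k=='red' else (.044,)):
            P=wplane(c,np.argwhere(b)[:,::-1].astype(float),z);q=P.mean(0)
            if .36<q[0]<.48 and abs(q[1]+.22)<.08:
                s=P[:,:2]@ey;(cc,sz,an)=cv2.minAreaRect((P[:,:2]*1000).astype(np.float32));print(k,z,n,ct.round(1),q,'y local mid',(s.min()+s.max())/2,s.mean(),'rect',np.round([*sz,an],1))
E
python3 wm.py
```

```text
tcp_pos: [0.4286, -0.204, 0.2523]
tcp_pos: [0.4302, -0.1986, 0.2517]
red 0.04 315 [278.5 165.6] [ 0.4468 -0.2228  0.04  ] y local mid -0.19512667525568123 -0.19507992144230063 rect [ 9.8 30.8 86.7]
red 0.0495 315 [278.5 165.6] [ 0.4486 -0.2219  0.0495] y local mid -0.19417415688065473 -0.19412897689895015 rect [ 9.5 29.8 86.7]
red 0.04 81 [274.9 194.8] [ 0.4173 -0.2199  0.04  ] y local mid -0.19396250192515402 -0.19401873994948393 rect [18.7  4.   1.2]
red 0.0495 81 [274.9 194.8] [ 0.4202 -0.2192  0.0495] y local mid -0.19304917207254985 -0.19310351700671896 rect [18.1  3.9  1.2]
green 0.044 144 [273.9 217. ] [ 0.3954 -0.2192  0.044 ] y local mid -0.19455641416229197 -0.1946194358917735 rect [23.7  6.   1.3]
```

View pics/w7.png

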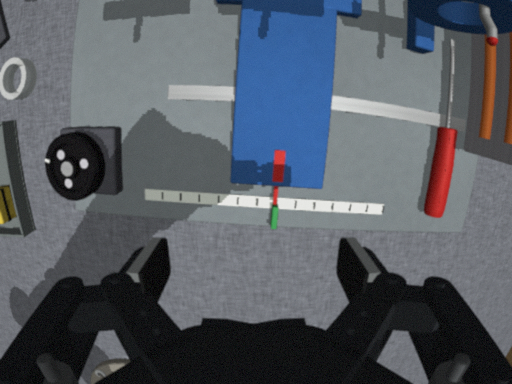

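```bash
python3 - <<'E'
from h import *
c=r.camera_info("wrist");p=cv2.imread("pics/w7.png");H=cv2.cvtColor(p,cv2.COLOR_BGR2HSV)
def fit(m,z,nm):
    P=wplane(c,np.argwhere(m)[:,::-1].astype(float),z)[:,:2];v=cv2.fitLine(P.astype(np.float32),cv2.DIST_L2,0,1e-5,1e-5).ravel();print(nm,len(P),P.mean(0).round(4),'ang %.1f'%np.degrees(np.arctan(v[1]/v[0])), 'tip',P[P[:,0].argmin()].round(4))
rd=((H[...,0]<8)|(H[...,0]>170))&(H[...,1]>90)
R=np.zeros(rd.shape,bool);R[186:212,262:290]=1;fit(rd&R,.04,'ptr')
R=np.zeros(rd.shape,bool);R[150:184,262:290]=1;fit(rd&R,.049,'patch')
fit((H[...,0]>45)&(H[...,0]<90)&(H[...,1]>80)&(np.indices(rd.shape)[0]<235),.044,'marker')
R=np.zeros(rd.shape,bool);R[185:216,218:390]=1;fit((H[...,2]>190)&(H[...,1]<40)&R,.032,'scale (y axis; -3.5 -> 86.5)')
B=(H[...,0]>100)&(H[...,0]<125)&(H[...,1]>150);e=np.zeros(rd.shape,bool)
for v in range(60,175): u=np.where(B[v,225:345])[0]; e[v,225+u[0]]=1
fit(e,.048,'arm edge')
E
```

```text
ptr 81 [ 0.4173 -0.22  ] ang -1.6 tip [ 0.4078 -0.2194]
patch 315 [ 0.4485 -0.2221] ang -3.6 tip [ 0.4337 -0.2182]
marker 213 [ 0.4146 -0.1537] ang 73.4 tip [ 0.3834 -0.2207]
scale (y axis; -3.5 -> 86.5) 1532 [ 0.4046 -0.251 ] ang 86.4 tip [ 0.394  -0.3404]
arm edge 115 [ 0.4937 -0.1812] ang -3.5 tip [ 0.4402 -0.1784]
```

The pointer tip is (274,206) and the marker is (274,217). They differ by about 0.5 mm along the track. One last check on the rings and chock.

```bash
python3 - <<'E'
from h import *
np.set_printoptions(precision=4,suppress=True)
for n in("scene","side"):
    p,d=r.grab_frame(n);X=cloud(d,r.camera_info(n));M=masks(p)
    for ym in(-.355,-.23,-.107):
        m=(d>0)&M['blue']&(X[...,2]>.183)&(X[...,2]<.2)&(abs(X[...,0]-.6)<.05)&(abs(X[...,1]-ym)<.055)
        print(n,m.sum(),X[m].mean(0) if m.any() else '')
    m=(d>0)&M['yellow']&(abs(X[...,1]-.19)<.1)&(abs(X[...,0]-.42)<.1);print('chock',np.median(X[m],0))
    if n=='side': cv2.imwrite("pics/end.png",p)
E
```

```text
scene 83 [ 0.5986 -0.3545  0.1866]
scene 85 [ 0.6063 -0.2307  0.1863]
scene 101 [ 0.6135 -0.1086  0.1861]
chock [0.4001 0.157  0.048 ]
side 66 [ 0.5945 -0.3531  0.1864]
side 81 [ 0.6021 -0.2283  0.1866]
side 101 [ 0.6101 -0.1043  0.1867]
chock [0.3972 0.1579 0.0485]
```

View pics/end.png

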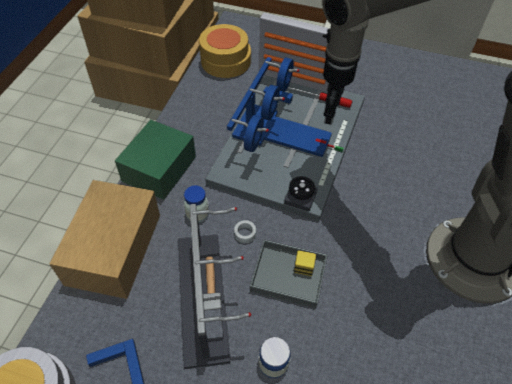

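The three rings hang at the seated height, and the chock has been knocked aside but stands flat inside the tray (scene (305,262)). Handing in.

```bash
python3 -c "
from bench import r
print(r.hand_in())"
```

```text
the job is handed in; nothing more can be done
None
```

I handed the job in: the chock is in the tray (it got knocked aside there but stands flat inside), all three rings hang seated on their own trolley hooks, and the red pointer stands about 0.5 mm from the green marker.

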